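# Clip the storeroom bin shut with a snap hook

## Task

Shut the lid of the grey storage bin fully, then secure it with the chrome snap hook: press the hook's sprung gate inward against one leg of the steel eye that stands up through the lid, so that the leg passes in and the gate snaps shut behind it. Draw the hook back until that leg sits in the end of the bow and give it a light steady tug of about 8 N for half a second to prove that it has caught, then leave it clipped, lying flat on the shut lid. Feel your way: the hook and the eye must never be forced together with more than 15 N, and the things around are to be left where they are.

Things in the scene. Friction and masses are not known exactly. Their poses are not given: they have to be found in the camera images.
- bin: Grey plastic storage bin with a hinged flip-top lid, standing fixed on the white metal shelf: 220 mm deep (its x), 300 mm wide (its y), 140 mm high. Origin: centre of its underside; its -x side is the front, towards the robot; z up.
- lid (a joint): Lid of the bin, hinged on the bin's rear (+x) rim: 0 rad is fully shut, larger is more open (starts between 0.4 and 0.75). The hinge is stiff enough to hold the lid where it is left; about 2 N down on the front edge moves it. Lid 8 mm thick, 312 mm wide; shut, its flat top is 148.5 mm above the bin's underside.
- lid_front (a point): Middle of the lid's front edge, on its upper face, 226 mm from the hinge line. Behind it a slot of 51 x 22 mm lets the eye come up through the lid.
- lid_hinge (a point): Point on the lid's hinge line, in the middle of the bin's width, at bin x +110 mm, 140.5 mm above the bin's underside (in line with the lid's lower face). The hinge line runs along the bin's y.
- eye: Locking eye of the bin: an upright square-cornered loop of 7 mm steel bar in the bin's x-z plane; legs 32 mm apart between centres (25 mm clear), at bin x -70 and -38 mm. 26 mm clear height between the shut lid and the eye's top bar. Bolted tight through a slotted base, it stands up to 5 mm to either side of the bin's middle (bin y), differently each time. Pose given: the base's, same as bin.
- eye_front_leg (a point): Where the centre line of the eye's front leg (the one nearer the robot) would be with the eye in the middle of its base slots, 13 mm above the top of the shut lid. The real leg is up to 5 mm to either side along the bin's y (true in bin x): that offset is not measured and must be felt or seen.
- eye_rear_leg (a point): The same for the eye's rear leg, 32 mm behind the front one.
- snap_hook: Chrome snap hook, 133 mm long, 43 wide, 9 thick, about 150 g, lying flat on the shelf. Origin under the middle of its loop, on the underside; x along its length to the round bow, y to the side with the gate, z up. 9 mm bar; clear inside of the loop x -33 to +30, y -12.5 to +12.5 mm. Spine at y -17 mm; bow of 17 mm radius round (17.5, 0) mm; ring eye at the tail, to x -96 mm.
- hook_grip (a point): Middle of the snap hook's flat-sided shank, at its x -55, y 0, z 4.5 mm: the place to grip it. The shank is 14 mm wide (y), 9 mm thick and runs from x -38 to -72 mm.
- hook_mouth (a point): Middle of the snap hook's mouth, on the shut gate at its x -2, y +17, z 4.5 mm. A 7 mm bar can be pressed in through the gate from the +y side at about x -8 to +4 mm. The nose that the gate shuts against is at y +17 mm, tip at x +8 mm; a bar pressed in to y below +9 mm can slide on under the nose.
- hook_bow (a point): Where the centre of a 7 mm bar is when seated in the end of the bow: hook x +26.5, y 0, z 4.5 mm. A bar sliding there along y near 0 clears the gate's tip at about x +9 mm, and the gate snaps shut behind it.
- gate (a joint): The snap hook's sprung gate, a 7 mm round bar 38 mm long: 0 rad shut against the nose, larger is swung inward (stop at 0.8). The spring pushes it shut; a bar pressing it in at mid gate feels about 1.5 N at first and 5 N fully in, plus friction.
- beaker: Upturned glass beaker, 76 mm across, 84 mm high; origin at the centre of its lower edge. Leave alone.
- coaster: Round bamboo coaster, 100 mm across, 8 mm thick; origin at the centre of its underside. Leave alone.
- stopper: Pink silicone stopper standing on the coaster, 46 mm across, 44 mm high; origin at the centre of its underside. Leave alone.
- dehumidifier: Boxy white dehumidifier with its handle flipped up, 200 mm deep, 150 mm wide, 301 mm high with the handle; origin at the centre of its underside. Leave alone.
Things that resemble listed ones, but are neither listed nor needed, are in the scene too. Of the things like the snap_hook, leave any that is green or purple; of the rest the smaller one is meant.

How it is judged:
By the outcome, as a careful person would: the job done as asked, in the order asked, and still so for the second after the job is handed in, with the robot touching nothing.
It also fails if it takes over 72 s, if anything falls off the work surface, if the arm or the gripper's body presses on something with over 40 N, if the wrist force passes 120 N, or if a joint passes its speed limit or range.

## Robot

A 6-joint arm with a two-finger parallel gripper is mounted at the origin on the work surface. World frame = base frame: x ahead of the robot, y to its left, z up, the work surface at z = 0. Lengths are in m, angles in rad, forces in N, time in s.
With the tool pointing down it reaches from about 0.35 to 1 m from the base axis. Payload 7.1 kg.
Tool frame: the origin (TCP) lies at the very end of the fingers, on their centre line; the grasp point (between the pads) lies 19 mm behind it; z points along the fingers, y is the direction in which the jaws open and shut (so a half turn about z gives the same grasp; the last joint's range is limited). The gripper opens to 85 mm and grips with 20 to 120 N. Pads are 22 mm wide; open, the fingers measure 114 mm over their backs; the gripper's body (76 mm by 85 mm) begins 54 mm behind the grasp point. The pads swing forward as they close: fully open they stand 13 mm farther back than shut.
Start: joints at [1.285, 0.423, 1.63, -0, 1.089, -0.019], TCP at [0.165, 0.603, 0.231] pointing down, gripper open.
Joint ranges: [-3, 3], [-0.9, 2.11], [0.09, 2.58], [-1.31, 4.45], [0.11, 2.69], [-2.54, 2.54]. Speed limits (rad/s): [2.39, 2.39, 3.01, 3.14, 3.14, 3.14].

## Interface

Orientations are given as [roll, pitch, yaw] about the fixed x, y, z axes, in that order (R = Rz(yaw) Ry(pitch) Rx(roll)).
In Python, from station import * gives the robot as it stands.
- The arm moves only by the tool jog_arm, never from a script. Its argument "increments" is a list of rows, each a list of 5 numbers: the shift along the tool's x, y, z in mm, then the turn about the tool's z in rad, then the opening, from 0 (shut) to 1 (fully open). A call has 1 to 10 rows; each row shifts and turns the commanded pose from where the row before left it, along the tool's axes as they then stand; what a row does not reach is not made up. A row lasts 1/8 s, in which the tool goes at most 62.5 mm and 10.7 degrees, less where a joint would pass 70% of its speed; a pose out of reach is approached as far as the arm can. A call with a gripper value outside its range is refused whole. The fingers move at their own pace and stop on an object; "squeeze" is the grip in N (left out, the last holds). Time passes only in rows, so rows that do not move let the fingers close. It gives the time, the measured TCP pose, the force and the opening at its end, in the units of the state.
- get_obs(): the state, without advancing time (a new reading comes with each control period).
- grab_frame(name): name is "side" or "top" or "wrist"; returns the picture (384x512x3 uint8, red, green, blue); there is no depth.
- calibration(name): a dict with "camera_matrix" (3x3 intrinsics, pixels), "position" and "orientation" of the camera in the world; the wrist camera has in their place "tool_from_camera" (4x4, takes a point from camera to tool coordinates, whose origin is the TCP and whose axes are the flange's). Camera axes: x right, y down, z forward; pixel columns grow to the right and rows downward; lengths in m; the calibration is good to about 2 mm. The wrist camera is an equidistant fisheye: a pixel r from the principal point sees the ray r / f radians off the axis. A picture is of the moment at which its call begins: read the wrist's pose just before it. calibration takes no time and is no camera call.
- sign_off(): hands the job in, once; it reports no verdict.
The state is a dict: "t": time; "joint_positions": joint angles; "joint_vel": joint speeds; "joint_torque": joint torques, N m; "ee_pos": TCP position; "eef_rot": TCP orientation; "contact_force": force on the tool from outside, world axes, zero at the start; "wrist_torque": the same for the moment, N m; "gripper_width": finger opening in m.
Only numpy, scipy, OpenCV 4.12 (cv2) and the standard library are available. Lean on these libraries where they do the work, as an engineer would, in place of code of your own. Each camera call takes 0.05 s, during which the arm holds its last target.

## Working session

There is one attempt and no reset: what is moved stays moved. The work goes in short steps, Python scripts to look and compute and a tool call to move; the robot and the scene stay as the last step left them, time stands still between calls to the robot, and variables do not carry over. Pictures are saved under pics/ and viewed, and the job is handed in when it is done.

Besides the shell and the picture viewer there is one more tool, called after "Call:" as name(argument=value, ...) on one line, values as JSON. jog_arm: Moves the arm, as the interface text tells. Its arguments: {"type":"object","properties":{"increments":{"type":"array"},"squeeze":{"type":"number"}},"required":["increments"]}

```bash
ls; mkdir -p pics
python3 - <<'E'
from station import *
import cv2
o=get_obs()
for k,v in o.items(): print(k,v)
for n in ("side","top","wrist"):
    print(n,calibration(n))
    cv2.imwrite(f"pics/{n}0.png",cv2.cvtColor(grab_frame(n),cv2.COLOR_RGB2BGR))
E
```

```text
pics
t 0.0
joint_positions [ 1.28499538e+00  4.23823850e-01  1.63073631e+00 -2.58517571e-05
  1.08856417e+00 -1.90043470e-02]
joint_vel [ 0.00133639  0.00208016  0.00056556  0.00079889 -0.0001215  -0.00034971]
joint_torque [ 3.19645405e-03 -5.57377160e+01 -2.81747657e+01  2.10878125e-04
  7.39348208e-03  3.03295633e-05]
ee_pos [0.16460275 0.60235286 0.23053809]
eef_rot [-3.14006082e+00 -6.22561302e-06  2.87480806e+00]
contact_force [-0.68822774 -0.0104659   0.0523983 ]
wrist_torque [-0.01399632 -0.00516764  0.00413962]
gripper_width 0.08536608574997197
side {'camera_matrix': array([[454.40918547,   0.        , 246.29468378],
       [  0.        , 454.40918547, 189.95158239],
       [  0.        ,   0.        ,   1.        ]]), 'position': array([ 0.48354965, -1.35751145,  1.03824547]), 'orientation': array([-2.17877449,  0.01466321, -0.0673524 ])}
top {'camera_matrix': array([[412.57716439,   0.        , 261.41680624],
       [  0.        , 412.57716439, 194.89295895],
       [  0.        ,   0.        ,   1.        ]]), 'position': array([ 0.2969057 , -0.02630442,  1.36358904]), 'orientation': array([-2.93129281e+00, -1.81710163e-03, -1.48494590e+00])}
wrist {'camera_matrix': array([[297.31863964,   0.        , 249.30150839],
       [  0.        , 297.31863964, 194.84141262],
       [  0.        ,   0.        ,   1.        ]]), 'tool_from_camera': array([[ 3.49766969e-04, -9.48643968e-01, -3.16345537e-01,
         8.19238320e-02],
       [ 9.99999939e-01,  3.29704513e-04,  1.16944118e-04,
         2.97961088e-04],
       [-6.63778056e-06, -3.16345559e-01,  9.48644026e-01,
        -1.43147520e-01],
       [ 0.00000000e+00,  0.00000000e+00,  0.00000000e+00,
         1.00000000e+00]])}
```

View pics/side0.png

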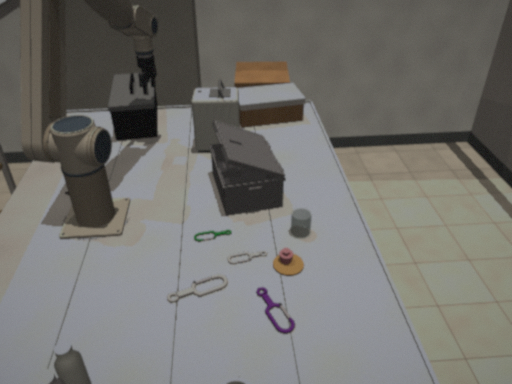

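View pics/top0.png

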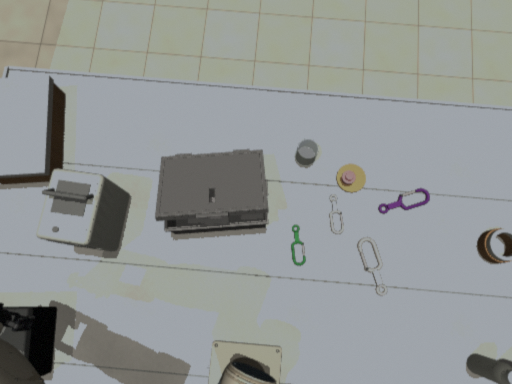

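View pics/wrist0.png

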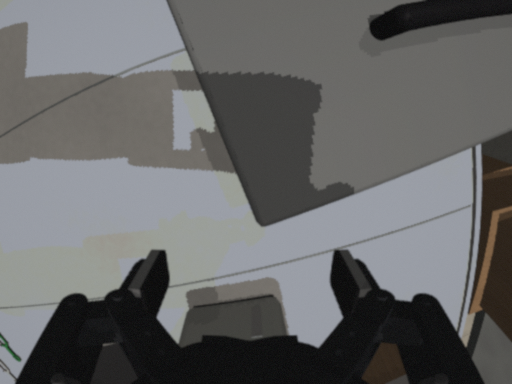

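```bash
cat > h.py <<'E'
from station import *
import numpy as np, cv2
from scipy.spatial.transform import Rotation as R
def snap(n,name=None):
    o=get_obs(); f=cv2.cvtColor(grab_frame(n),cv2.COLOR_RGB2BGR)
    if name: cv2.imwrite(f"pics/{name}.png",f)
    return o,f
def crop(f,x0,y0,w,h,s,name):
    cv2.imwrite(f"pics/{name}.png",cv2.resize(f[y0:y0+h,x0:x0+w],None,fx=s,fy=s,interpolation=cv2.INTER_CUBIC))
def campose(n,o=None):
    c=calibration(n);K=c["camera_matrix"]
    if n=="wrist":
        T=np.eye(4);T[:3,:3]=R.from_euler('xyz',o["eef_rot"]).as_matrix();T[:3,3]=o["ee_pos"]
        T=T@c["tool_from_camera"];return K,T[:3,:3],T[:3,3]
    return K,R.from_euler('xyz',c["orientation"]).as_matrix(),np.array(c["position"])
def ray(n,uv,o=None):
    K,Rm,p=campose(n,o); d=np.array([(uv[0]-K[0,2])/K[0,0],(uv[1]-K[1,2])/K[1,1],1.])
    if n=="wrist":
        r=np.hypot(d[0],d[1]); d=np.array([d[0]/r*np.sin(r),d[1]/r*np.sin(r),np.cos(r)]) if r>1e-9 else np.array([0,0,1.])
    return p,Rm@d
def atz(n,uv,z,o=None):
    p,d=ray(n,uv,o); return p+d*(z-p[2])/d[2]
def proj(n,P,o=None):
    K,Rm,p=campose(n,o); q=(np.atleast_2d(P)-p)@Rm
    if n=="wrist":
        rho=np.hypot(q[:,0],q[:,1]);th=np.arctan2(rho,q[:,2]);k=th/np.maximum(rho,1e-9)
        a,b=q[:,0]*k,q[:,1]*k
    else: a,b=q[:,0]/q[:,2],q[:,1]/q[:,2]
    return np.stack([K[0,0]*a+K[0,2],K[1,1]*b+K[1,2]],1)
E
python3 - <<'E'
import cv2
from h import *
f=cv2.imread("pics/top0.png"); crop(f,280,140,120,165,4.8/1.4,"topc"); crop(f,150,140,130,100,6,"topb")
g=cv2.imread("pics/side0.png"); crop(g,150,190,160,150,4,"sidec"); crop(g,190,110,110,110,5,"sideb")
E
```

```text
(no output)
```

View pics/topc.png

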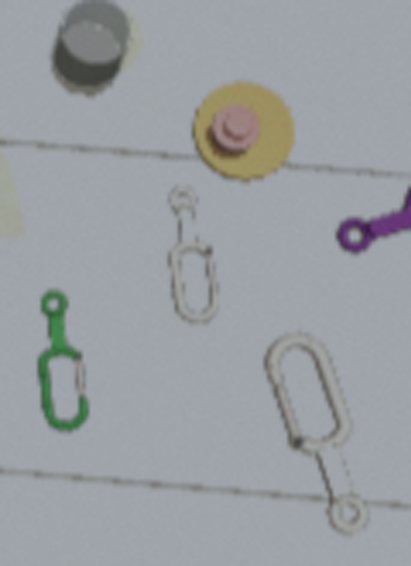

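View pics/topb.png

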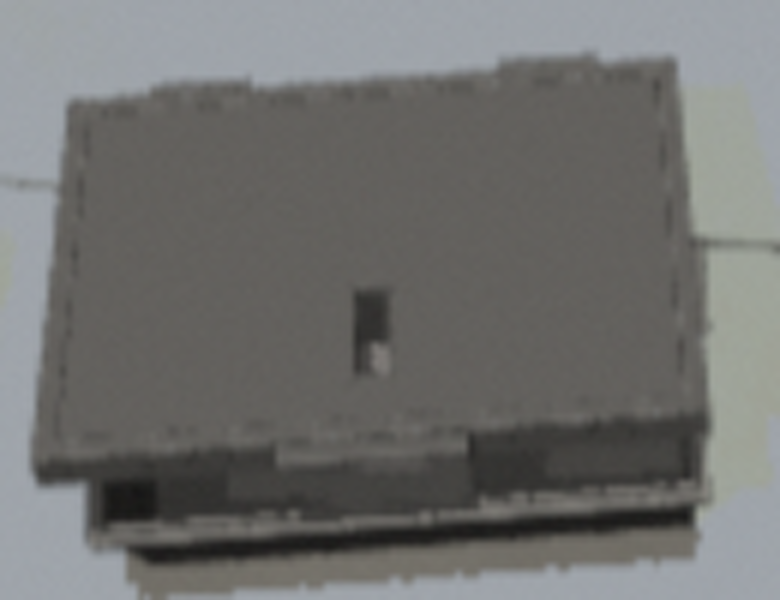

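View pics/sideb.png

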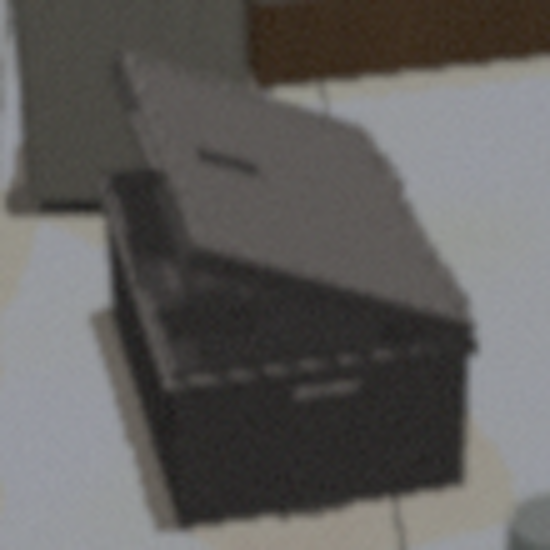

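View pics/sidec.png

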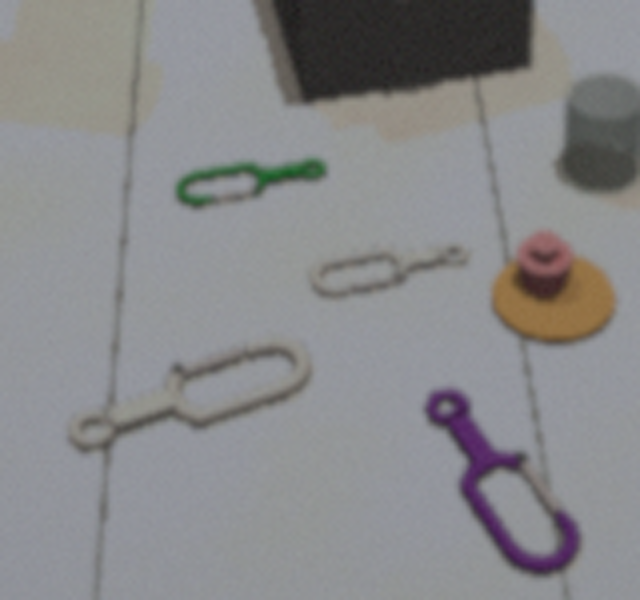

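```bash
cat > fit.py <<'E'
from h import *
from scipy.optimize import least_squares
def binpt(p,x,y,z):
    c,s=np.cos(p[2]),np.sin(p[2]); return np.array([p[0]+c*x-s*y,p[1]+s*x+c*y,z])
def lidpt(p,d,y,h):  # d dist from hinge, h above lower face
    a=p[3]; return binpt(p,.110-d*np.cos(a)-h*np.sin(a)*-1*-1*-1 if False else .110-d*np.cos(a)+h*np.sin(a),y,.1405+d*np.sin(a)+h*np.cos(a))
if __name__=="__main__":
    obs=[("side",(224.4,215.4),lambda p:binpt(p,-.11,-.15,0)),("side",(282.4,206.6),lambda p:binpt(p,.11,-.15,0)),
    ("side",(229,159),lambda p:lidpt(p,.226,-.156,.008)),("side",(214.4,121.6),lambda p:lidpt(p,.226,.156,.008)),
    ("top",(156.7,217.5),lambda p:lidpt(p,.226,.156,.004)),("top",(267.5,209.2),lambda p:lidpt(p,.226,-.156,.004)),
    ("top",(162,157),lambda p:lidpt(p,0,.156,.008)),("top",(262.5,150),lambda p:lidpt(p,0,-.156,.008))]
    f=lambda p:np.concatenate([proj(n,m(p))[0]-uv for n,uv,m in obs])
    r=least_squares(f,[.6,.1,0,.5],loss='soft_l1'); print(r.x,f(r.x).reshape(-1,2).round(1))
    p=r.x
    print("hinge",lidpt(p,0,0,0),"front",lidpt(p,.226,0,.008),"eye front leg",binpt(p,-.07,0,.1615))
    for uv in [(332.5,197),(338,233)]: print(atz("top",uv,.0045))
    for uv in [(150+455/4,190+255/4),(150+312/4,190+280/4)]: print(atz("side",uv,.0045))
    for nm,uv in dict(beaker=(307,160),coaster=(351,178),dehum=(70,207),green=(298,245)).items(): print(nm,atz("top",uv,0.))
E
python3 fit.py
```

```text
[0.56366392 0.13761669 0.16150418 0.4415667 ] [[ 0.7  0.4]
 [-0.3  0.4]
 [-1.   0.3]
 [-1.8 -1.9]
 [-1.1  0.1]
 [ 1.2  0. ]
 [-0.4 -0.8]
 [ 0.3 -1.1]]
hinge [0.67223244 0.15530502 0.1405    ] front [0.47394294 0.12299906 0.24431522] eye front leg [0.49457487 0.12636048 0.1615    ]
[ 0.59953721 -0.24287251  0.0045    ]
[ 0.47966976 -0.26704792  0.0045    ]
[ 0.60111471 -0.24839889  0.0045    ]
[ 0.48198207 -0.26828091  0.0045    ]
beaker [ 0.72299596 -0.14961545  0.        ]
coaster [ 0.67212742 -0.30317031  0.        ]
dehum [0.49040026 0.6325552  0.        ]
green [ 0.42931185 -0.13837065  0.        ]
```

Lookalikes in the top image: green hook (298,245), large chrome hook (370,263), purple hook (405,201) and small chrome hook (336,215). I choose the small chrome one at (336,215): its ring is at (332,197), its bow at (338,233), and its gate is on the image-right side. The close crop supports this.

The lid is open by about 0.44 rad. The bin is at about (0.564, 0.138), yaw 0.16. I will shut the lid first.

```bash
cat >> h.py <<'E'
def plan(xyz,yaw=None):
    """tool-axes shift (mm) needed (at present orientation) and turn"""
    o=get_obs(); Rm=R.from_euler('xyz',o["eef_rot"]).as_matrix()
    d=Rm.T@(np.array(xyz)-o["ee_pos"])*1000
    t=0 if yaw is None else -((yaw-o["eef_rot"][2]+np.pi)%(2*np.pi)-np.pi)
    print("shift mm",d.round(1),"turn",round(t,4),"t",o["t"],"q",o["joint_positions"].round(3),"F",o["contact_force"].round(2))
    return d,t
E
python3 -c "
from h import *
plan((.494,.0655,.30),1.733)"
```

```text
shift mm [-459.3 -431.2  -68.8] turn 1.1418 t 0.15 q [ 1.285  0.424  1.63  -0.     1.089 -0.019] F [-0.59  0.99  0.11]
```

Call:
jog_arm(increments=[[-15,-15,-20,0,0],[-34,-32,-12,0,0],[-34,-32,-12,0,0],[-34,-32,-12,0,0],[-34,-32,-6,0,0],[-34,-32,-6,0,0],[-34,-32,0,0,0],[-34,-32,0,0,0],[-34,-32,0,0,0],[-34,-32,0,0,0]], squeeze=40)

```text
t: 1.4
ee_pos: [0.395, 0.2246, 0.2993]
eef_rot: [3.141, 0.0, 2.875]
contact_force: [0.3, 0.6, 0.1]
gripper_width: -0.0001
```

Call:
jog_arm(increments=[[-34,-32,0,0,0],[-34,-32,0,0,0],[-34,-32,0,0,0],[-34,-32,0,0,0],[0,0,0,0.18,0],[0,0,0,0.18,0],[0,0,0,0.18,0],[0,0,0,0.18,0],[0,0,0,0.18,0],[0,0,0,0.18,0]])

```text
t: 2.65
ee_pos: [0.4917, 0.0666, 0.2991]
eef_rot: [-3.141, -0.0, 1.789]
contact_force: [-0.3, 0.1, 1.1]
gripper_width: -0.0001
```

```bash
python3 -c "
from h import *
plan((.494,.0655,.26),1.733)
o,f=snap('wrist','w1')
print(o)"
```

```text
shift mm [-1.6  2.  39.1] turn 0.0559 t 2.65 q [ 0.111  0.152  1.84  -0.     1.15  -0.107] F [-0.32  0.06  1.11]
{'t': 2.65, 'joint_positions': array([ 1.10662026e-01,  1.52121920e-01,  1.83966541e+00, -3.71556444e-05,
        1.15029877e+00, -1.07410170e-01]), 'joint_vel': array([-3.61980876e-04, -1.15640599e-04, -6.29694562e-04,  1.68024508e-03,
        2.33849592e-03,  1.42945342e+00]), 'joint_torque': array([-7.34724541e-03, -3.96043289e+01, -2.94466692e+01,  1.06576349e-04,
        2.71032332e-03, -1.91034101e+00]), 'ee_pos': array([0.49172302, 0.06660125, 0.29910246]), 'eef_rot': array([-3.14109842e+00, -1.91834066e-05,  1.78888369e+00]), 'contact_force': array([-0.318492  ,  0.06003767,  1.10652206]), 'wrist_torque': array([-0.05469322, -0.02530497,  0.03699679]), 'gripper_width': -9.545994432439844e-05}
```

View pics/w1.png

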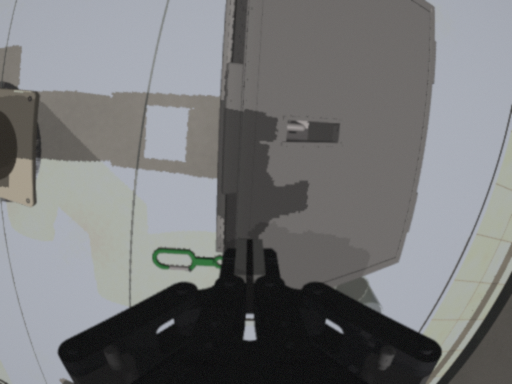

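Call:
jog_arm(increments=[[0,0,13,0.03,0],[0,0,13,0.03,0],[0,0,13,0,0],[0,0,10,0,0],[0,0,6,0,0],[0,0,6,0,0],[0,-1,6,0,0],[0,-1,6,0,0],[0,-1,6,0,0],[0,-1,6,0,0]])

```text
t: 3.95
ee_pos: [0.4879, 0.066, 0.214]
eef_rot: [3.142, 0.0, 1.735]
contact_force: [0.3, -0.6, 2.3]
gripper_width: -0.0002
```

Call:
jog_arm(increments=[[0,-1.5,6,0,0],[0,-1.5,6,0,0],[0,-1.5,6,0,0],[0,-1.5,6,0,0],[0,-1.5,6,0,0],[0,-1,6,0,0],[0,-1,6,0,0],[0,-1,6,0,0],[0,0,5,0,0],[0,0,3,0,0]])

```text
t: 5.2
ee_pos: [0.4775, 0.0642, 0.1579]
eef_rot: [-3.141, -0.0, 1.735]
contact_force: [-1.3, 0.6, 0.8]
gripper_width: 0.0001
```

Call:
jog_arm(increments=[[0,0,2,0,0],[0,0,2,0,0],[0,0,2,0,0],[0,0,2,0,0],[0,0,1,0,0]])

```text
t: 5.82
ee_pos: [0.4777, 0.0642, 0.1492]
eef_rot: [-3.142, 0.0, 1.735]
contact_force: [-1.0, -0.0, 1.6]
gripper_width: 0.0
```

Call:
jog_arm(increments=[[0,0,0.7,0,0],[0,0,0.7,0,0]])

```text
t: 6.08
ee_pos: [0.4777, 0.0643, 0.1484]
eef_rot: [-3.142, 0.0, 1.735]
contact_force: [-4.0, -0.8, 14.3]
gripper_width: 0.0
```

Call:
jog_arm(increments=[[0,0,0.7,0,0],[0,0,0.5,0,0]])

```text
t: 6.32
ee_pos: [0.4778, 0.0643, 0.1483]
eef_rot: [3.141, 0.0, 1.735]
contact_force: [-8.2, -1.6, 25.5]
gripper_width: 0.0001
```

Call:
jog_arm(increments=[[0,0,-15,0,0],[0,0,-25,0,0],[0,0,-30,0,0],[0,0,0,0,0]])

```text
t: 6.82
ee_pos: [0.4794, 0.0645, 0.219]
eef_rot: [3.136, 0.0, 1.735]
contact_force: [0.7, -0.7, -0.1]
gripper_width: 0.0003
```

```bash
python3 -c "
from h import *
o,f=snap('wrist','w2'); np.save('o2.npy',o,allow_pickle=True)
crop(f,200,20,240,180,3.3,'w2c')
print(o['ee_pos'],o['contact_force'])
o,f=snap('side','s2');crop(f,190,110,110,110,5,'s2c')"
```

```text
[0.47942853 0.06449844 0.21904418] [ 0.73683277 -0.72990348 -0.07672076]
```

View pics/w2.png

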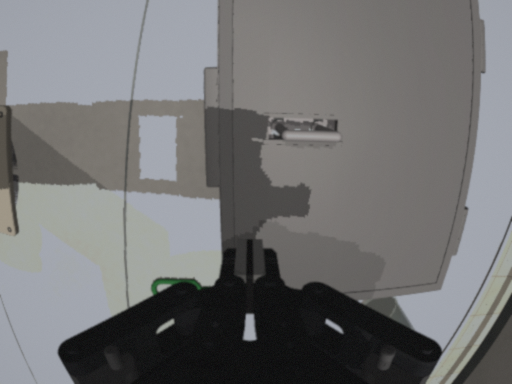

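View pics/w2c.png

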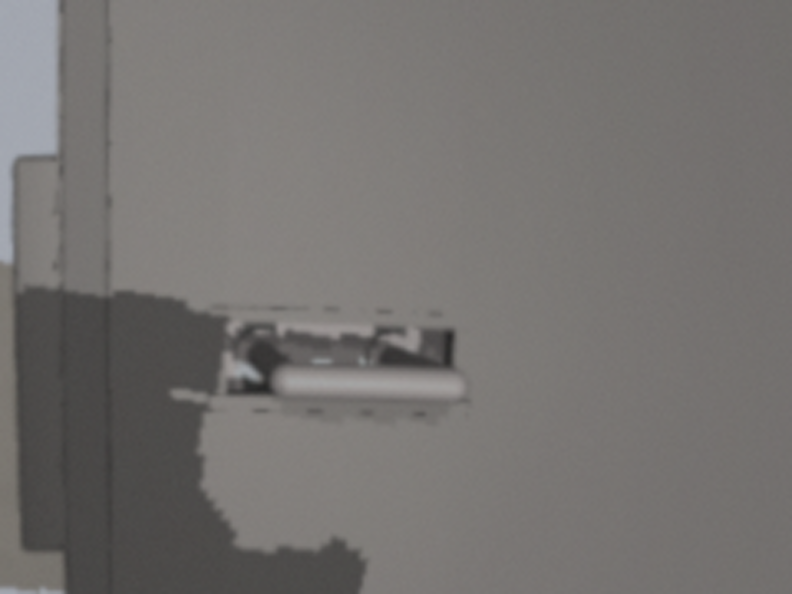

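View pics/s2c.png

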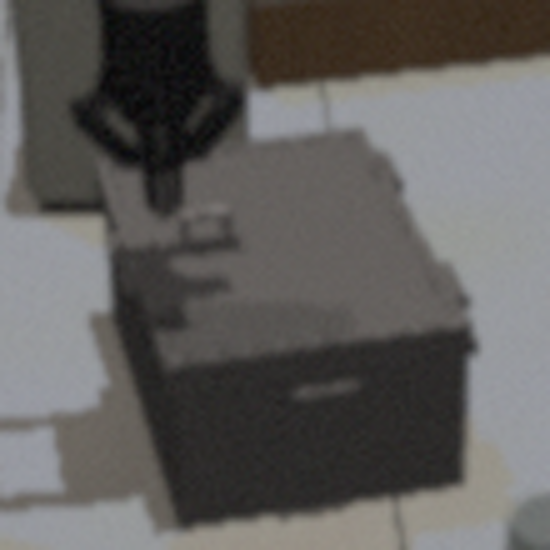

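```bash
python3 -c "
from h import *
from fit import binpt
o=np.load('o2.npy',allow_pickle=True).item()
a=atz('wrist',(282.4,136.4),.178,o);b=atz('wrist',(341.2,136.4),.178,o)
print(a,b,np.linalg.norm(b-a),np.arctan2(b[1]-a[1],b[0]-a[0]))
# lid front edge & slot corners, lid rear
for c in [(62,10),(66,560),(228,318),(455,318),(455,395),(225,395),(60,160)]:
  print(c,atz('wrist',(200+c[0]/3.3,20+c[1]/3.3),.1485,o))
p=[.5637,.1376,.1615]
for q in [(-.0735,0),(-.0345,0),(-.116,0),(-.0795,.011),(-.0285,.011)]: print(q,binpt(p,*q,.1485))
"
```

```text
[0.49003443 0.12586775 0.178     ] [0.52762549 0.13315102 0.178     ] 0.03829013310221325 0.19137879134440086
(62, 10) [0.43564233 0.19730052 0.1485    ]
(66, 560) [0.45520389 0.07540154 0.1485    ]
(228, 318) [0.48198684 0.13541389 0.1485    ]
(455, 318) [0.53188545 0.14532798 0.1485    ]
(455, 395) [0.53563563 0.12826597 0.1485    ]
(225, 395) [0.4843051  0.11859409 0.1485    ]
(60, 160) [0.44080513 0.16379194 0.1485    ]
(-0.0735, 0) [0.49115644 0.12578128 0.1485    ]
(-0.0345, 0) [0.52964894 0.13205244 0.1485    ]
(-0.116, 0) [0.44920949 0.11894733 0.1485    ]
(-0.0795, 0.011) [0.48346573 0.13567335 0.1485    ]
(-0.0285, 0.011) [0.53380208 0.14387409 0.1485    ]
```

Call:
jog_arm(increments=[[-20,2,0,0,0.2],[-38,5,0,0,0.45],[-38,5,0,0,0.45],[-38,5,0,0,0.45],[-38,5,0,0,0.45],[-38,5,0,0,0.45],[-38,5,0,0,0.45],[-38,5,0,0,0.45],[-38,4,0,0,0.45],[0,0,10,-0.16,0.45]])

```text
t: 8.18
ee_pos: [0.5714, -0.2512, 0.2056]
eef_rot: [3.142, 0.001, 1.896]
contact_force: [-0.4, 0.1, -0.2]
gripper_width: 0.0385
```

Call:
jog_arm(increments=[[0,0,5,-0.18,0.45],[0,0,5,-0.18,0.45],[0,0,5,-0.18,0.45],[0,0,5,-0.18,0.45],[0,0,5,-0.18,0.45],[0,0,5,-0.18,0.45],[0,0,5,-0.18,0.45],[0,0,5,-0.18,0.45],[0,0,0,0,0.45]])

```text
t: 9.3
ee_pos: [0.57, -0.2482, 0.1649]
eef_rot: [3.14, -0.003, -2.95]
contact_force: [0.3, 0.2, 0.5]
gripper_width: 0.0383
```

```bash
python3 -c "
from h import *
plan((.573,-.25,.1),3.339)
o,f=snap('wrist','w3'); np.save('o3.npy',o,allow_pickle=True)
print(o['ee_pos'],o['eef_rot'],o['gripper_width'])"
```

```text
shift mm [-2.8 -2.4 64.9] turn -0.0058 t 9.3 q [-0.43   0.499  1.682 -0.     0.965 -2.192] F [0.28 0.22 0.45]
[ 0.57000615 -0.24824832  0.16491009] [ 3.13979505e+00 -2.51800690e-03 -2.94999327e+00] 0.03827915931574982
```

View pics/w3.png

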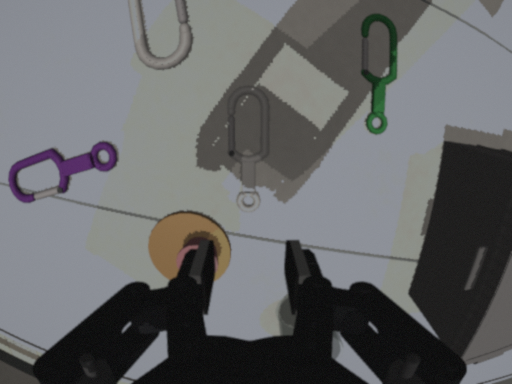

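```bash
python3 -c "
from h import *
o=np.load('o3.npy',allow_pickle=True).item()
for uv in [(248.5,87),(248.5,201),(248.5,211.5),(249,172)]: print(uv,atz('wrist',uv,.0045,o))
print(proj('wrist',[[.57,-.248,.0045]],o))
f=cv2.imread('pics/w3.png');crop(f,200,70,110,150,4,'w3c')
"
```

```text
(248.5, 87) [ 0.47718432 -0.26623236  0.0045    ]
(248.5, 201) [ 0.59563754 -0.24328074  0.0045    ]
(248.5, 211.5) [ 0.60764397 -0.24095882  0.0045    ]
(249, 172) [ 0.56380063 -0.24890591  0.0045    ]
[[248.72412526 177.7439606 ]]
```

View pics/w3c.png

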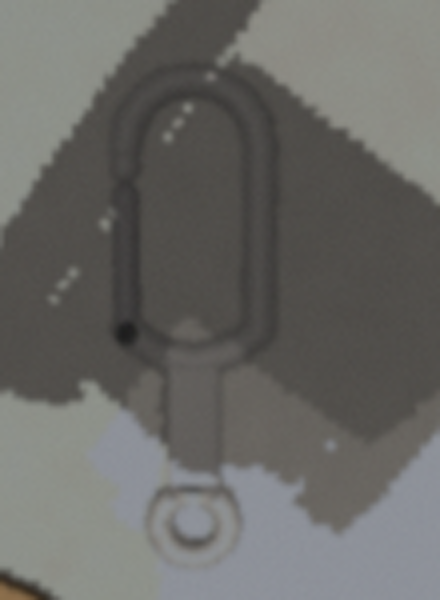

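Call:
jog_arm(increments=[[2,-0.7,30,0,0.45],[0,0,35,0,0.45],[0,0,35,0,0.45],[0,0,30,0,0.45],[0,0,18,0,0.45],[0,0,8,0,0.45],[0,0,4,0,0.45],[0,0,1.5,0,0.45],[0,0,0,0,0.45]])

```text
t: 10.48
ee_pos: [0.5696, -0.2499, 0.0059]
eef_rot: [-3.141, 0.001, -2.949]
contact_force: [0.0, -0.6, -0.3]
gripper_width: 0.0382
```

```bash
python3 -c "
from h import *
o,f=snap('wrist','w4'); np.save('o4.npy',o,allow_pickle=True)
print(o['ee_pos'],o['eef_rot'],o['contact_force'])
crop(f,120,100,260,200,3,'w4c')"
```

```text
[ 0.56962985 -0.24993873  0.00592582] [-3.14091992e+00  9.28928283e-04 -2.94855666e+00] [ 0.03451697 -0.597333   -0.3042301 ]
```

View pics/w4c.png

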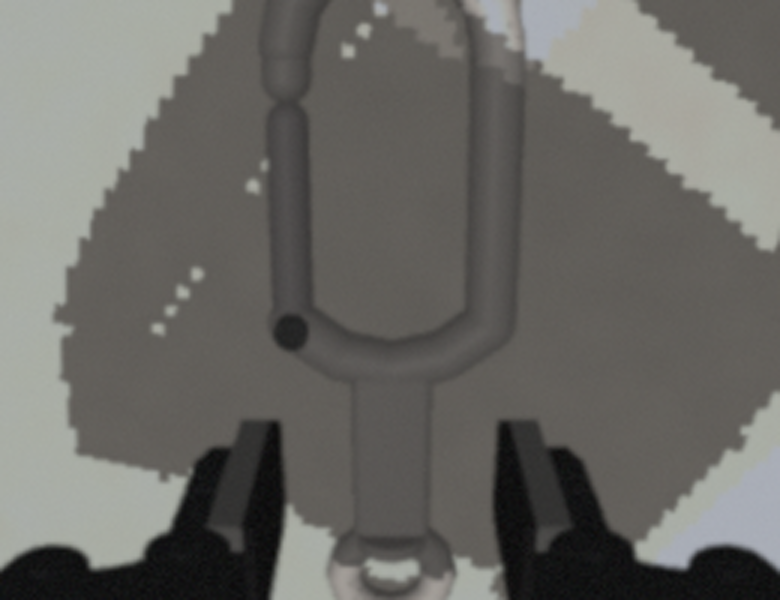

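Call:
jog_arm(increments=[[0,0,2.5,0,0.45],[0,0,0,0,0.1],[0,0,0,0,0.05],[0,0,0,0,0.05],[0,0,0,0,0.05],[0,0,0,0,0.05],[0,0,0,0,0.05]], squeeze=50)

```text
t: 11.4
ee_pos: [0.5692, -0.2498, 0.0029]
eef_rot: [-3.142, 0.0, -2.948]
contact_force: [-1.5, 0.6, 4.4]
gripper_width: 0.0122
```

```bash
python3 -c "
from h import *
o,f=snap('wrist','w5'); np.save('o5.npy',o,allow_pickle=True)
print(o['ee_pos'],o['eef_rot'],o['contact_force'],o['gripper_width'],o['t'])
crop(f,120,100,260,200,3,'w5c')"
```

```text
[ 0.5691975  -0.24977118  0.00290702] [-3.14153012e+00  6.16359709e-05 -2.94841468e+00] [-1.48154686  0.56813878  4.37238645] 0.012174714632056018 11.4
```

View pics/w5c.png

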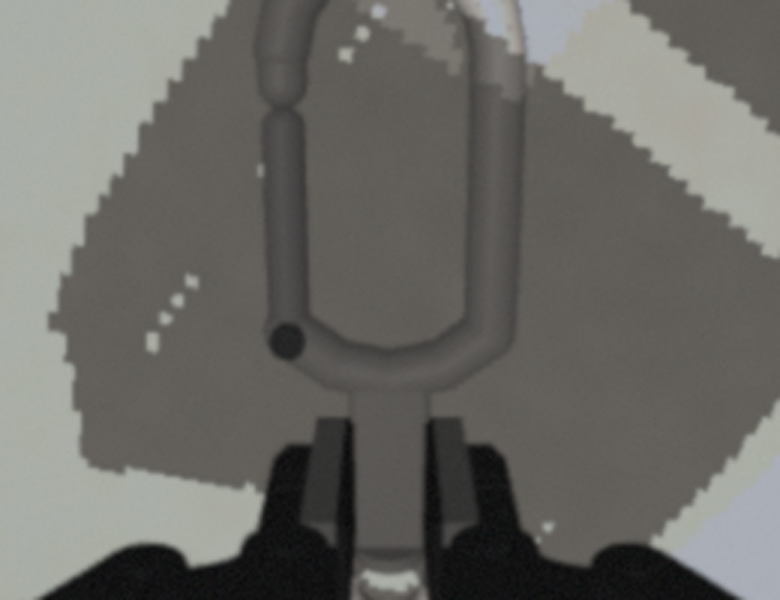

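```bash
cat >> h.py <<'E'
def w2t(P,o):
    return R.from_euler('xyz',o["eef_rot"]).as_matrix().T@(np.array(P)-o["ee_pos"])*1000
E
python3 -c "
from h import *
o=np.load('o5.npy',allow_pickle=True).item()
for n,c,z in [('nose tip (8,17)',(283,107),.0045),('shank start (-38,0)',(390,392),.0075),('shank end(-72)',(390,548),.009),('spine mid',(495,200),.0045),('gate mid',(286,200),.0045),('loop tail inner (-33,0)',(390,348),.0045),('gate hinge',(287,341),.009)]:
  print(n,w2t(atz('wrist',(120+c[0]/3,100+c[1]/3),z,o),o).round(1))
"
```

```text
nose tip (8,17) [ 64.4 -16.2  -1.6]
shank start (-38,0) [16.1  0.9 -4.6]
shank end(-72) [-15.5   0.9  -6.1]
spine mid [49.1 18.  -1.6]
gate mid [ 49.1 -16.1  -1.6]
loop tail inner (-33,0) [23.   0.9 -1.6]
gate hinge [ 26.1 -16.3  -6.1]
```

Call:
jog_arm(increments=[[0,0,-8,0,0.05],[0,0,-25,0,0.05],[0,0,-30,0,0.05],[0,0,-30,0,0.05],[0,0,-30,0.16,0.05],[0,0,-30,0.16,0.05],[0,0,-30,0.16,0.05],[0,0,-30,0.16,0.05],[0,0,-30,0.16,0.05],[0,0,0,0.16,0.05]])

```text
t: 12.7
ee_pos: [0.5704, -0.2504, 0.2488]
eef_rot: [3.14, 0.005, 2.369]
contact_force: [0.3, 0.6, -0.8]
gripper_width: 0.0122
```

Call:
jog_arm(increments=[[0,0,0,0.16,0.05],[0,0,0,0.16,0.05],[0,0,0,0.16,0.05],[0,0,0,0.155,0.05],[0,0,0,0,0.05]])

```text
t: 13.32
ee_pos: [0.5689, -0.2497, 0.2456]
eef_rot: [-3.141, -0.0, 1.741]
contact_force: [-0.6, 0.2, -0.6]
gripper_width: 0.0116
```

```bash
python3 -c "
from h import *
plan((.5731,.0858,.25),1.74);o=get_obs();print(o['ee_pos'],o['eef_rot'],o['gripper_width'])"
```

```text
shift mm [329.9  61.   -4.4] turn 0.0012 t 13.325 q [-0.433  0.403  1.626 -0.     1.113 -0.603] F [-0.57  0.21 -0.56]
[ 0.56891855 -0.24968928  0.24558367] [-3.14121018e+00 -1.58277507e-04  1.74120610e+00] 0.01162985854212023
```

Call:
jog_arm(increments=[[20,4,0,0,0.05],[36,7,0,0,0.05],[36,7,0,0,0.05],[36,7,0,0,0.05],[36,7,0,0,0.05],[36,7,0,0,0.05],[36,7,0,0,0.05],[36,7,0,0,0.05],[36,5,5,0,0.05],[22,3,5,0,0.05]])

```text
t: 14.58
ee_pos: [0.573, 0.0884, 0.2357]
eef_rot: [-3.142, -0.0, 1.744]
contact_force: [-1.1, -0.3, -2.3]
gripper_width: 0.012
```

Call:
jog_arm(increments=[[0,0,5,0,0.05],[0,0,5,0,0.05],[0,0,0,0,0.05]])

```text
t: 14.95
ee_pos: [0.5734, 0.0851, 0.2252]
eef_rot: [-3.141, 0.0, 1.74]
contact_force: [0.3, -0.5, -1.5]
gripper_width: 0.0119
```

```bash
python3 -c "
from h import *
o,f=snap('wrist','w6'); np.save('o6.npy',o,allow_pickle=True)
print(o['ee_pos'],o['eef_rot'],o['contact_force'],o['gripper_width'],o['t'])
crop(f,120,60,260,200,3,'w6c')"
```

```text
[0.57340075 0.08510766 0.22523878] [-3.14055651e+00  1.13517750e-04  1.73953980e+00] [ 0.2905695  -0.52432125 -1.46495229] 0.011931234069383873 14.95
```

View pics/w6c.png

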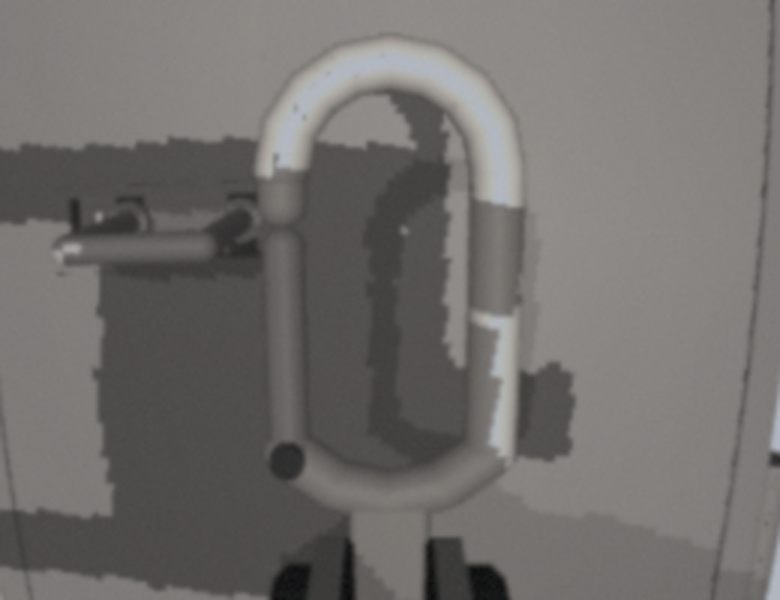

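```bash
python3 -c "
from h import *
o=np.load('o6.npy',allow_pickle=True).item()
zt=o['ee_pos'][2]
for n,c,z in [('bar left',(53,250),.178),('bar right',(217,246),.178),('nose tip (8,17)',(283,227),zt+.0016),('spine mid',(495,300),zt+.0016),('gate mid',(286,320),zt+.0016),('inner tail(-33,0)',(390,468),zt+.0016),('bow end(+39,0)',(390,38),zt+.0016),('gate hinge',(287,460),zt+.006)]:
  P=atz('wrist',(120+c[0]/3,60+c[1]/3),z,o);print(n,P.round(4),w2t(P,o).round(1))
"
```

```text
bar left [0.4894 0.1266 0.178 ] [ 55.  -75.8  47.3]
bar right [0.5272 0.1327 0.178 ] [ 54.6 -37.5  47.3]
nose tip (8,17) [0.5457 0.1459 0.2268] [ 64.5 -17.1  -1.6]
spine mid [0.5814 0.1398 0.2268] [52.6 17.1 -1.6]
gate mid [0.5484 0.1308 0.2268] [ 49.2 -17.   -1.6]
inner tail(-33,0) [0.5695 0.108  0.2268] [23.2  0.  -1.6]
bow end(+39,0) [0.5575 0.1783 0.2268] [94.5 -0.  -1.6]
gate hinge [0.5521 0.1083 0.2312] [ 26.4 -17.1  -6. ]
```

Call:
jog_arm(increments=[[0,0,15,0,0.05],[0,0,20,0,0.05],[0,0,18,0,0.05],[0,0,10,0,0.05],[0,0,5,0,0.05],[0,0,2.5,0,0.05],[0,0,1,0,0.05],[0,0,0,0,0.05]])

```text
t: 16.0
ee_pos: [0.574, 0.0859, 0.1546]
eef_rot: [3.141, 0.0, 1.74]
contact_force: [0.0, 0.2, -1.8]
gripper_width: 0.0121
```

```bash
python3 -c "
from h import *
o,f=snap('wrist','w7'); np.save('o7.npy',o,allow_pickle=True)
print(o['ee_pos'],o['eef_rot'],o['contact_force'],o['gripper_width'],o['t'])
crop(f,120,60,260,200,3,'w7c')"
```

```text
[0.57403573 0.08586736 0.15460219] [3.14087497e+00 4.72129024e-05 1.73987608e+00] [ 0.02381641  0.21909763 -1.81177086] 0.012070336857711937 16.0
```

View pics/w7c.png

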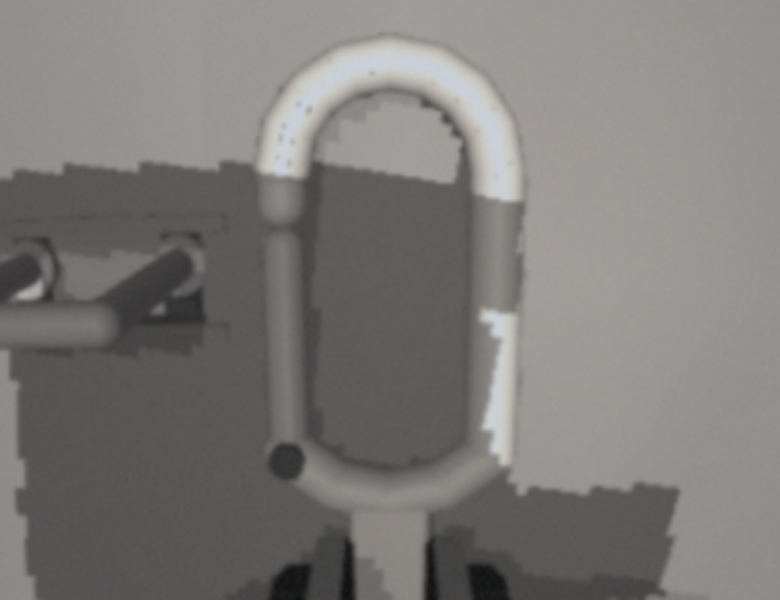

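Call:
jog_arm(increments=[[0,-3,1,0,0.05],[0,-4,0.5,0,0.05],[0,-4,0,0,0.05],[0,-2,0,0,0.05],[0,-1,0,0,0.05],[0,0,0,0,0.05]])

```text
t: 16.8
ee_pos: [0.56, 0.0834, 0.1528]
eef_rot: [3.141, 0.0, 1.74]
contact_force: [-0.5, 0.5, -0.9]
gripper_width: 0.012
```

Call:
jog_arm(increments=[[0,-1,0,0,0.05],[0,-1,0,0,0.05]])

```text
t: 17.05
ee_pos: [0.558, 0.0831, 0.1527]
eef_rot: [3.142, 0.0, 1.74]
contact_force: [0.0, -0.1, -1.4]
gripper_width: 0.0124
```

Call:
jog_arm(increments=[[0,-1,0,0,0.05],[0,-1,0,0,0.05]])

```text
t: 17.3
ee_pos: [0.5564, 0.0828, 0.1528]
eef_rot: [3.141, 0.0, 1.74]
contact_force: [2.4, 0.3, -1.3]
gripper_width: 0.0121
```

Call:
jog_arm(increments=[[0,-1,0,0,0.05],[0,0,0,0,0.05]])

```text
t: 17.55
ee_pos: [0.5553, 0.0825, 0.1528]
eef_rot: [3.141, 0.0, 1.74]
contact_force: [1.6, -1.3, -2.0]
gripper_width: 0.012
```

```bash
python3 -c "
from h import *
o,f=snap('wrist','w8'); np.save('o8.npy',o,allow_pickle=True)
print(o['ee_pos'],o['contact_force'],o['t'])
crop(f,120,60,260,200,3,'w8c')"
```

```text
[0.55528934 0.08253585 0.15283189] [ 1.61121663 -1.29368398 -2.04653292] 17.55
```

View pics/w8c.png

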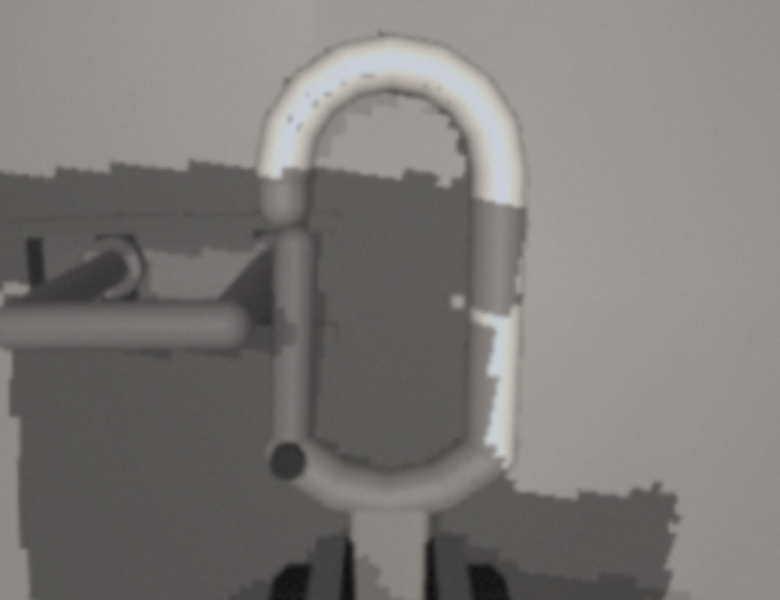

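Call:
jog_arm(increments=[[0,-1,0,0,0.05],[0,-1,0,0,0.05],[0,-1,0,0,0.05]])

```text
t: 17.98
ee_pos: [0.5522, 0.082, 0.1528]
eef_rot: [3.141, 0.0, 1.74]
contact_force: [2.6, -0.3, -1.6]
gripper_width: 0.0124
```

Call:
jog_arm(increments=[[0,-1,0,0,0.05],[0,-1,0,0,0.05],[0,-1,0,0,0.05]])

```text
t: 18.35
ee_pos: [0.5492, 0.0817, 0.1528]
eef_rot: [3.141, -0.0, 1.74]
contact_force: [3.2, -0.8, -0.9]
gripper_width: 0.0119
```

Call:
jog_arm(increments=[[0,-1,0,0,0.05],[0,-1,0,0,0.05],[0,-1,0,0,0.05]])

```text
t: 18.73
ee_pos: [0.5463, 0.0813, 0.1528]
eef_rot: [3.141, -0.0, 1.74]
contact_force: [2.8, 2.0, -2.2]
gripper_width: 0.0118
```

Call:
jog_arm(increments=[[0,-1,0,0,0.05],[0,-1,0,0,0.05],[0,-1,0,0,0.05]])

```text
t: 19.1
ee_pos: [0.5434, 0.0806, 0.1528]
eef_rot: [3.141, -0.0, 1.74]
contact_force: [4.5, 0.2, -1.4]
gripper_width: 0.0119
```

Call:
jog_arm(increments=[[0,-1,0,0,0.05],[0,-1,0,0,0.05],[0,-1,0,0,0.05]])

```text
t: 19.48
ee_pos: [0.5404, 0.08, 0.1528]
eef_rot: [3.141, 0.0, 1.74]
contact_force: [4.5, 1.2, -1.5]
gripper_width: 0.012
```

Call:
jog_arm(increments=[[0,-1,0,0,0.05],[0,-0.7,0,0,0.05]])

```text
t: 19.73
ee_pos: [0.5386, 0.0797, 0.1528]
eef_rot: [3.141, 0.0, 1.74]
contact_force: [5.0, 1.1, -1.9]
gripper_width: 0.0119
```

```bash
python3 -c "
from h import *
o,f=snap('wrist','w9'); np.save('o9.npy',o,allow_pickle=True)
print(o['ee_pos'],o['eef_rot'],o['contact_force'],o['t'])
crop(f,120,60,260,200,3,'w9c')"
```

```text
[0.53863807 0.07973585 0.15275079] [3.14139980e+00 1.26212852e-04 1.73980207e+00] [ 4.95234207  1.05083827 -1.92681826] 19.725
```

View pics/w9c.png

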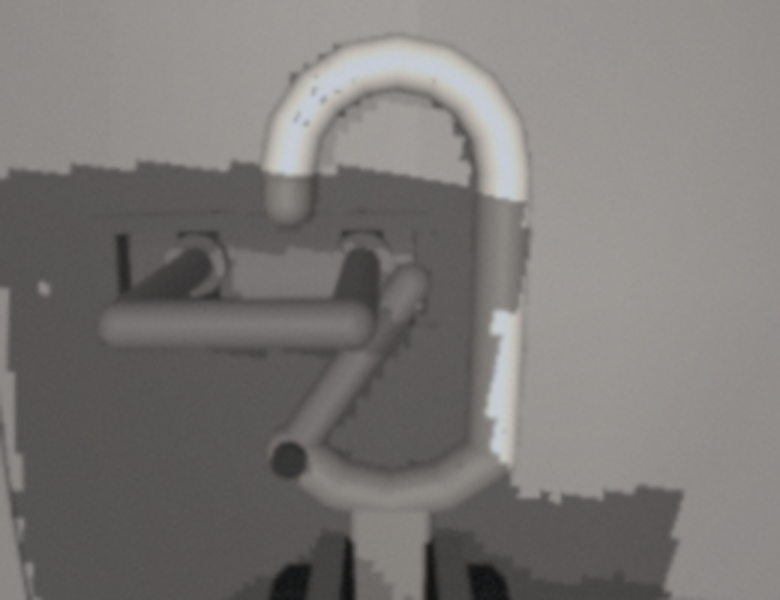

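Call:
jog_arm(increments=[[-1.5,-0.5,0,0,0.05],[-1.5,-0.5,0,0,0.05],[-1.5,-0.5,0,0,0.05],[-1.5,-0.5,0,0,0.05]])

```text
t: 20.27
ee_pos: [0.5373, 0.0734, 0.1526]
eef_rot: [-3.141, 0.0, 1.74]
contact_force: [4.0, 0.4, -1.7]
gripper_width: 0.0123
```

Call:
jog_arm(increments=[[-1.5,-0.5,0,0,0.05],[-1.5,-0.5,0,0,0.05],[-1.5,0,0,0,0.05],[-1.5,0,0,0,0.05]])

```text
t: 20.78
ee_pos: [0.5366, 0.0674, 0.1523]
eef_rot: [-3.139, -0.0, 1.74]
contact_force: [-0.6, 1.0, -1.8]
gripper_width: 0.0122
```

Call:
jog_arm(increments=[[-1.5,0,0,0,0.05],[-1.5,0,0,0,0.05],[-1.5,0,0,0,0.05]])

```text
t: 21.15
ee_pos: [0.5383, 0.063, 0.1527]
eef_rot: [-3.141, -0.0, 1.74]
contact_force: [0.8, -0.3, -1.2]
gripper_width: 0.012
```

```bash
python3 -c "
from h import *
o,f=snap('wrist','w10'); np.save('o10.npy',o,allow_pickle=True)
print(o['ee_pos'],o['eef_rot'],o['contact_force'],o['t'])
crop(f,120,60,260,200,3,'w10c')"
```

```text
[0.53831795 0.06297732 0.15267567] [-3.14132687e+00 -3.74825420e-05  1.73990748e+00] [ 0.77411875 -0.27416048 -1.15624318] 21.15
```

View pics/w10c.png

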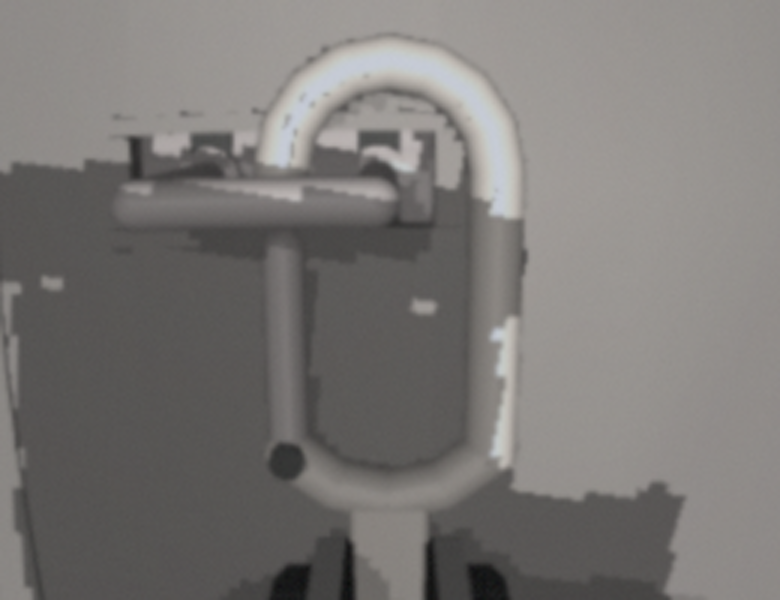

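Call:
jog_arm(increments=[[-1.5,-0.5,0,0,0.05],[-1.5,-0.5,0,0,0.05],[-1.5,0,0,0,0.05],[-1.5,0,0,0,0.05],[-1,0,0,0,0.05]])

```text
t: 21.82
ee_pos: [0.5386, 0.0558, 0.1527]
eef_rot: [-3.142, 0.0, 1.74]
contact_force: [-0.5, -0.4, -1.4]
gripper_width: 0.0118
```

Call:
jog_arm(increments=[[-1,0,0,0,0.05],[-0.8,0,0,0,0.05]])

```text
t: 22.08
ee_pos: [0.5389, 0.0541, 0.1527]
eef_rot: [3.142, -0.0, 1.74]
contact_force: [0.1, -0.1, -1.6]
gripper_width: 0.0121
```

Call:
jog_arm(increments=[[-0.6,0,0,0,0.05],[0,0,0,0,0.05]])

```text
t: 22.32
ee_pos: [0.539, 0.0536, 0.1527]
eef_rot: [3.142, -0.0, 1.74]
contact_force: [-0.4, -0.4, -1.2]
gripper_width: 0.012
```

Call:
jog_arm(increments=[[-0.6,0,0,0,0.05],[0,0,0,0,0.05]])

```text
t: 22.58
ee_pos: [0.5391, 0.053, 0.1527]
eef_rot: [-3.142, 0.0, 1.74]
contact_force: [-0.7, -0.6, -0.8]
gripper_width: 0.0118
```

Call:
jog_arm(increments=[[-0.5,0,0,0,0.05],[0,0,0,0,0.05]])

```text
t: 22.82
ee_pos: [0.5392, 0.0525, 0.1527]
eef_rot: [3.142, 0.0, 1.74]
contact_force: [1.1, -0.5, -2.1]
gripper_width: 0.0124
```

Call:
jog_arm(increments=[[-0.4,0,0,0,0.05],[0,0,0,0,0.05]])

```text
t: 23.08
ee_pos: [0.5393, 0.0521, 0.1527]
eef_rot: [-3.142, -0.0, 1.74]
contact_force: [0.5, -0.3, -1.7]
gripper_width: 0.0119
```

Call:
jog_arm(increments=[[-0.4,0,0,0,0.05],[0,0,0,0,0.05]])

```text
t: 23.32
ee_pos: [0.5393, 0.0517, 0.1527]
eef_rot: [3.142, -0.0, 1.74]
contact_force: [-0.1, -0.6, -1.4]
gripper_width: 0.0122
```

```bash
python3 -c "
from h import *
o,f=snap('wrist','w11')
print(o['ee_pos'],o['contact_force'],o['t'])
crop(f,120,60,260,200,3,'w11c')"
```

```text
[0.53934322 0.05169067 0.15273083] [-0.06257483 -0.6377973  -1.38040619] 23.325
```

View pics/w11c.png

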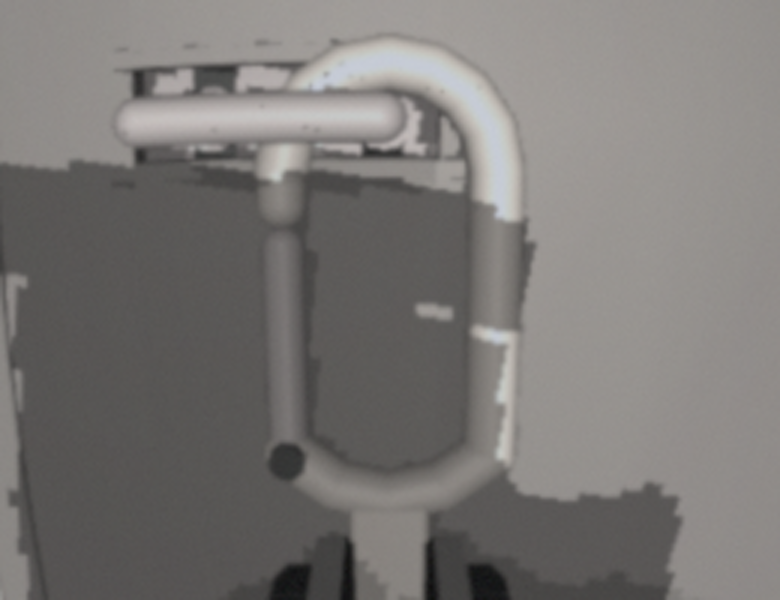

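Call:
jog_arm(increments=[[-0.5,0,0,0,0.05],[0,0,0,0,0.05]])

```text
t: 23.62
ee_pos: [0.5394, 0.0512, 0.1527]
eef_rot: [3.142, -0.0, 1.74]
contact_force: [-0.4, 0.0, -1.5]
gripper_width: 0.012
```

Call:
jog_arm(increments=[[-0.5,0,0,0,0.05],[0,0,0,0,0.05]])

```text
t: 23.88
ee_pos: [0.5394, 0.0509, 0.1527]
eef_rot: [-3.141, -0.0, 1.74]
contact_force: [0.5, 1.9, -1.8]
gripper_width: 0.0122
```

Call:
jog_arm(increments=[[-0.4,0,0,0,0.05],[0,0,0,0,0.05]])

```text
t: 24.12
ee_pos: [0.5395, 0.0507, 0.1527]
eef_rot: [-3.142, -0.001, 1.74]
contact_force: [-0.8, 4.8, -1.6]
gripper_width: 0.0125
```

Call:
jog_arm(increments=[[-0.4,0,0,0,0.05],[0,0,0,0,0.05]])

```text
t: 24.38
ee_pos: [0.5394, 0.0506, 0.1527]
eef_rot: [-3.141, -0.001, 1.739]
contact_force: [-2.3, 5.7, -0.7]
gripper_width: 0.0118
```

Call:
jog_arm(increments=[[-0.2,0,0,0,0.05],[0,0,0,0,0.05]])

```text
t: 24.62
ee_pos: [0.5394, 0.0505, 0.1527]
eef_rot: [-3.141, -0.001, 1.74]
contact_force: [-0.5, 7.5, -1.1]
gripper_width: 0.0121
```

Call:
jog_arm(increments=[[-0.05,0,0,0,0.05],[0,0,0,0,0.05]])

```text
t: 24.88
ee_pos: [0.5394, 0.0505, 0.1527]
eef_rot: [-3.141, -0.001, 1.74]
contact_force: [-1.2, 7.7, -1.3]
gripper_width: 0.012
```

Call:
jog_arm(increments=[[0,0,0,0,0.05],[0,0,0,0,0.05]])

```text
t: 25.12
ee_pos: [0.5394, 0.0505, 0.1527]
eef_rot: [-3.141, -0.001, 1.739]
contact_force: [-1.3, 7.6, -1.1]
gripper_width: 0.0119
```

Call:
jog_arm(increments=[[0,0,0,0,0.05],[0,0,0,0,0.05]])

```text
t: 25.38
ee_pos: [0.5395, 0.0505, 0.1527]
eef_rot: [-3.141, -0.001, 1.739]
contact_force: [-0.9, 7.9, -1.9]
gripper_width: 0.0121
```

Call:
jog_arm(increments=[[0.5,0,0,0,0.05],[0.3,0,0,0,0.05],[0,0,0.7,0,0.05],[0,0,0.3,0,0.05],[0,0,0,0,0.05]])

```text
t: 26.0
ee_pos: [0.5395, 0.0507, 0.1518]
eef_rot: [-3.142, -0.0, 1.74]
contact_force: [-1.0, 5.8, -0.3]
gripper_width: 0.0121
```

Call:
jog_arm(increments=[[0,0,0.3,0,0.05],[0,0,0.2,0,0.05]])

```text
t: 26.25
ee_pos: [0.5395, 0.0507, 0.1514]
eef_rot: [-3.142, -0.0, 1.74]
contact_force: [-1.8, 5.8, 2.7]
gripper_width: 0.0119
```

Call:
jog_arm(increments=[[0.4,0,0,0,0.05],[0.3,0,0,0,0.05],[0,0,0,0,0.05]])

```text
t: 26.62
ee_pos: [0.5396, 0.0509, 0.1514]
eef_rot: [3.141, 0.0, 1.74]
contact_force: [-1.2, 1.0, 2.9]
gripper_width: 0.012
```

Load relaxed and the hook is touching the lid; I open the jaws gently.

Call:
jog_arm(increments=[[0,0,0,0,0.2],[0,0,0,0,0.3],[0,0,0,0,0.35],[0,0,0,0,0.35]])

```text
t: 27.12
ee_pos: [0.5395, 0.0511, 0.1512]
eef_rot: [-3.142, 0.0, 1.74]
contact_force: [-0.0, -0.5, -0.1]
gripper_width: 0.03
```

```bash
python3 -c "
from h import *
o,f=snap('wrist','w12')
print(o['ee_pos'],o['contact_force'],o['gripper_width'],o['t'])
crop(f,120,60,260,200,3,'w12c')"
```

```text
[0.53945057 0.05108629 0.15117282] [-0.00978401 -0.46734962 -0.12679327] 0.030042733586246338 27.125
```

View pics/w12c.png

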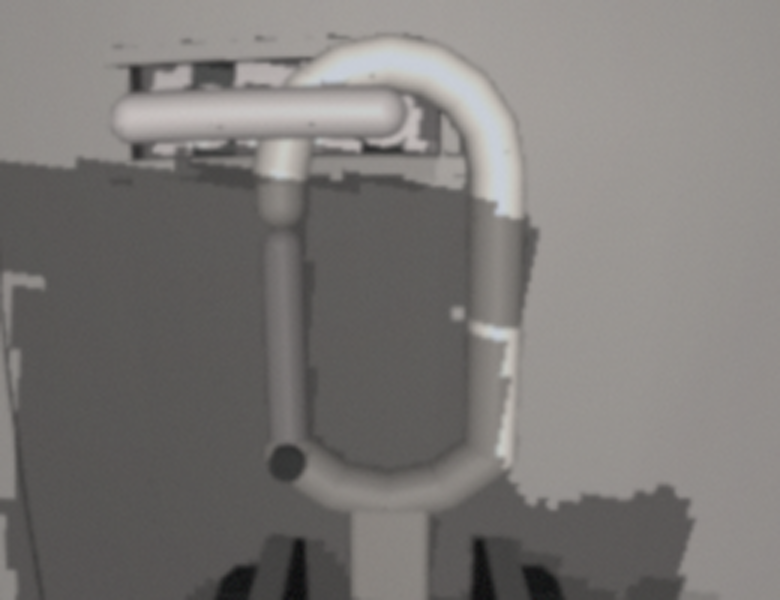

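Released: the gate is shut (tip at crop (282,228)) and the leg is inside the bow. I retract straight up and check.

Call:
jog_arm(increments=[[0,0,-3,0,0.35],[0,0,-6,0,0.35],[0,0,-12,0,0.35],[0,0,-20,0,0.35],[0,0,-20,0,0.35],[0,0,-20,0,0.35],[0,0,-10,0,0.35],[0,0,0,0,0.35]])

```text
t: 28.18
ee_pos: [0.5398, 0.0512, 0.2431]
eef_rot: [3.14, 0.0, 1.74]
contact_force: [0.5, -0.2, -0.0]
gripper_width: 0.03
```

```bash
python3 -c "
from h import *
o,f=snap('wrist','w13')
print(o['ee_pos'],o['contact_force'],o['t'])
crop(f,120,20,260,200,3,'w13c')
o,f=snap('side','s13');crop(f,190,110,110,110,5,'s13c')
crop(f,100,60,260,280,2,'s13d')"
```

```text
[0.53983605 0.05122091 0.24314248] [ 0.47194219 -0.23988726 -0.02772739] 28.175
```

View pics/w13c.png

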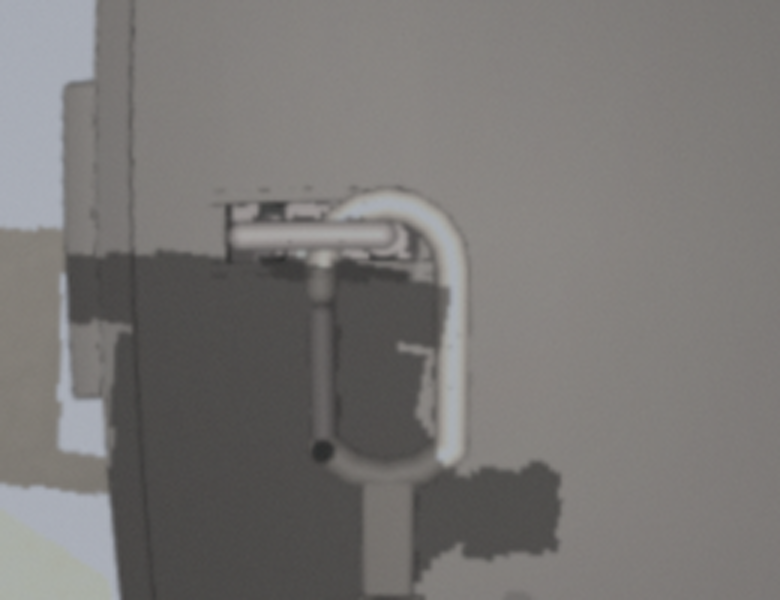

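View pics/s13c.png

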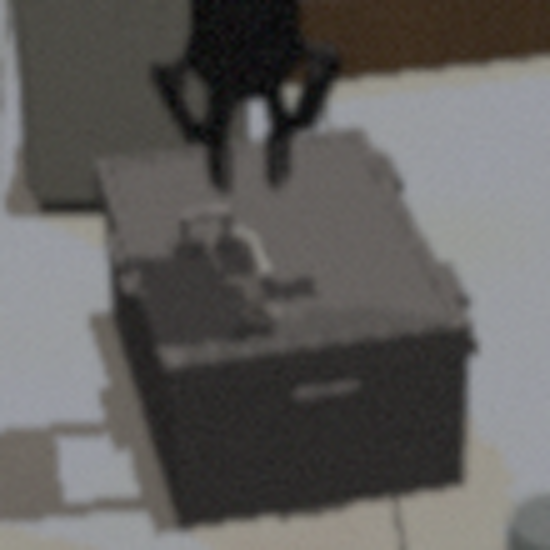

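View pics/s13d.png

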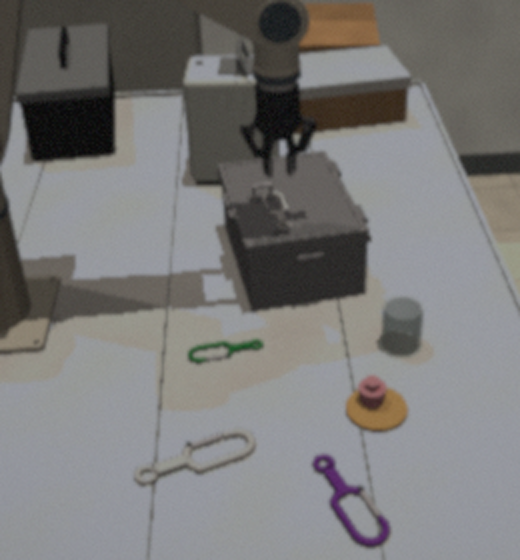

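The hook is lying clipped on the shut lid with the gate closed (crop (322,300)) and the rear leg in the bow (crop (390,235)). The other objects have not moved, and the robot is clear of everything.

```bash
python3 -c "
from station import *
print(sign_off())"
```

```text
the job is handed in; nothing more can be done
None
```

The lid is shut, the small chrome hook is clipped on the eye's rear leg, and I have handed the job in at about 28 s.

- **Lid:** I pressed it down until it came up hard at z ≈ 0.148 m, with about 25 N on the fingertips. The later pictures show it still shut.
- **Clipping:** I pressed the hook's gate in against the rear leg. The wrist force readings stayed at about 5 N or less, and dropped to near zero as the leg cleared the gate's tip and the gate snapped shut.
- **Tug:** I drew the hook back until the leg sat in the bow and held a steady 7.5–8 N for about 0.75 s, with no slip.
- **Release:** I eased the load off, felt the hook touch the lid, opened the jaws and backed straight up.

The last wrist and side pictures show the gate shut, the leg inside the bow and the hook flat on the lid. The beaker, coaster, stopper, dehumidifier and the other hooks look undisturbed.

No check failed. The leg met the bow about 2 mm later than I had estimated. The leg can also sit up to about 1 mm off the very end of the bow, because the tug was relaxed before I let go. I read forces only at the end of each short move, so brief peaks in between were not seen.

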